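# Fetch the calibration standard from behind the reagent bottles

### The job

The sampler needs the amber calibration jar that stands walled in behind three reagent bottles: first clear all three bottles upright onto the grey side tray, leaving the jar where it is until they are all there, then stand the jar in the middle of the sampler's round black pad. With the jar there, put each bottle back upright in the middle of the disc of its own colour. Set everything down rather than drop it, keep the jar upright, and leave the small glass vial alone.

Things in the scene. Friction and masses are not known exactly. Their poses are not given: they have to be found in the camera images.
- bottle_blue: white plastic bottle with a blue screw cap and a blue band; body 52 mm diameter up to height 80, then a shoulder narrowing to the neck; cap 34 mm diameter, from height 99 to the top at 130 mm; 0.15-0.27 kg; can be gripped by the cap from above. Origin: centre of its underside; z up. Starts standing on the blue disc.
- bottle_green: white plastic bottle with a green screw cap and a green band; body 52 mm diameter up to height 80, then a shoulder narrowing to the neck; cap 34 mm diameter, from height 99 to the top at 130 mm; 0.15-0.27 kg; can be gripped by the cap from above. Origin: centre of its underside; z up. Starts standing on the green disc.
- bottle_red: white plastic bottle with a red screw cap and a red band; body 52 mm diameter up to height 80, then a shoulder narrowing to the neck; cap 34 mm diameter, from height 99 to the top at 130 mm; 0.15-0.27 kg; can be gripped by the cap from above. Origin: centre of its underside; z up. Starts standing on the red disc.
- seat_blue: blue round disc, 66 mm diameter, 3 mm thick, fixed on the bay's 10 mm base plate: the blue bottle's place. Origin: centre of its underside, 10 mm above the bench; a bottle stands on its top, 3 mm above the origin. The bay plate is pale, 160 x 214 mm, turned by up to 0.3 rad.
- seat_green: green round disc, 66 mm diameter, 3 mm thick, fixed on the bay's 10 mm base plate: the green bottle's place. Origin: centre of its underside, 10 mm above the bench; a bottle stands on its top, 3 mm above the origin. Two of the discs lie 68 mm either side of the jar's place, the third 68 mm in front of it, nearer the robot; which colour is where varies.
- seat_red: red round disc, 66 mm diameter, 3 mm thick, fixed on the bay's 10 mm base plate: the red bottle's place. Origin: centre of its underside, 10 mm above the bench; a bottle stands on its top, 3 mm above the origin. The line through the two discs farthest apart runs along the bay's length, parallel to its backboard.
- jar: short amber glass jar with a yellow lid, 54 mm high; body 46 mm diameter to height 38, lid 49 mm above that; 0.1-0.2 kg. Origin: centre of its underside; z up. Starts on the bay plate, 10 mm above the bench, about 50 mm in front of the bay's grey backboard (70 mm high); the bottles round it leave no room for a gripper.
- tray: grey side tray, fixed, 220 mm (its x) by 120 mm (its y), floor 4 mm thick, 5 mm thick rim 12 mm high, inside 210 x 110 mm; empty at the start. Left or right of the bay. Origin: centre of its underside, on the bench; x along the tray's length.
- sampler: pale sampler unit, fixed, on the side of the bay away from the tray; its round black pad, 70 mm diameter, top 29 mm above the bench, lies centred directly above the origin (the origin is at bench height). A dark column 190 mm high with a short arm over it, 205 mm high, stands beyond the pad: its face is 102 mm from the pad's centre along the unit's +x, which points away from the robot.
- vial: small clear glass vial with a black cap, 22 mm diameter, 40 mm high, 25 g, standing on one of the two front corners of the bay plate, 60 mm or more from the nearest bottle's axis; leave it alone. Origin: centre of its underside.

How it is judged:
By the outcome, as a careful person would: the job done as asked, in the order asked, and still so for the second after the job is handed in, with the robot touching nothing.
It also fails if it takes over 141 s, if anything falls off the work surface, if the arm or the gripper's body presses on something with over 40 N, if the wrist force passes 120 N, or if a joint passes its speed limit or range.

### The arm

A 6-joint arm with a two-finger parallel gripper is mounted at the origin on the work surface. World frame = base frame: x ahead of the robot, y to its left, z up, the work surface at z = 0. Lengths are in m, angles in rad, forces in N, time in s.
With the tool pointing down it reaches from about 0.35 to 0.85 m from the base axis. Payload 8.1 kg.
Tool frame: the origin (TCP) lies on the centre line of the jaws, within the pads' length; the fingertips stand 17 mm ahead of it and the grasp point (between the pads) lies 2 mm behind it; z points along the fingers, y is the line along which they close (so a half turn about z gives the same grasp; the last joint's range is limited). The gripper opens to 93 mm and grips with 3 to 60 N. Pads are 15 mm wide; open, the fingers measure 128 mm over their backs; the gripper's body (75 mm by 188 mm) begins 65 mm behind the grasp point.
Start: joints at [-1.376, 0.13, 1.488, -0, 1.523, -0.085], TCP at [0.166, -0.577, 0.236] pointing down, gripper open.
Joint ranges: [-2.96, 2.96], [-0.89, 2.26], [0.02, 2.5], [-1.34, 4.48], [0, 2.73], [-2.66, 2.66]. Speed limits (rad/s): [2.39, 2.39, 2.79, 3.14, 3.14, 3.14].

### API

Orientations are given as a rotation vector (axis times angle).
In Python, from plant import robot, optics, close_job, models gives the robot as it stands.
- The arm moves only by the shell command python3 -m inch 'ROWS' [OPENING] [FORCE]. ROWS is a JSON object of lists of equal length, an entry for each row: "travel": the shift along the tool's x, y, z in m, a list of three; "spin": the turn about the tool's z in rad. In form: {"travel": [[x, y, z], ...], "spin": [spin, ...]}. A call has 1 to 10 rows; each row is the pose to reach, as a shift and turn from the pose commanded when the call began, along the tool's axes at that moment; what a row does not reach only later rows make up. A row lasts 1/12 s, in which the tool goes at most 41.7 mm and 7.16 degrees, less where a joint would pass 70% of its speed; a pose out of reach is approached as far as the arm can. A call with a gripper value outside its range is refused whole. OPENING is the closure, from 0 (fully open) to 1 (shut), set as the call begins (- or left out, the last holds). The fingers move at their own pace and stop on an object; FORCE is the grip in N (left out, the last holds). Time passes only in rows, so rows that repeat a pose let the fingers close. It gives the time, the measured TCP pose, the force, the opening and the grip force at its end, in the units of the state.
- robot.read_state(): the state, without advancing time (a new reading comes with each control period).
- optics.read_camera(name): name is "scene" or "top" or "wrist"; returns (picture, depth): 384x512x3 uint8, red, green, blue; 384x512 float32, m along the optical axis (not along the pixel's ray), 0 where there is no reading.
- optics.camera_info(name): a dict with "camera_matrix" (3x3 intrinsics, pixels), "view" (4x4, takes a point from world to camera coordinates). Camera axes: x right, y down, z forward; pixel columns grow to the right and rows downward; lengths in m; the calibration is good to about 2 mm. A picture is of the moment at which its call begins: read the wrist's pose just before it. camera_info takes no time and is no camera call; for the wrist camera it gives the pose at the moment of the call.
- close_job(): hands the job in; it is judged then, once.
Trained networks look in the newest picture that a camera, given by its name, has taken for a name from the list of things; names that differ only in an ending like _2 or _b are one class to them, and where a whole thing is asked for, a point or a joint stands for the part that bears it (a point fixed in the world has none). Each returns a list of dicts, best first, with "p" (0 to 1); they miss things now and then, are a little off and sometimes report something else, mostly with a low value. They report only what shows in the picture. A call takes as long as a camera call.
- models.look_for(camera, name): "centre" ([x, y, z] in m, in world coordinates, good to about 4 mm: the middle of the surface that is visible of it).
- models.masks_of(camera, name): "region" (384x512 bool, what is visible of it).
The state is a dict: "t": time; "q": joint angles; "dq": joint speeds; "joint_torque": joint torques, N m; "tool_pos": TCP position; "orientation": TCP orientation; "force": force on the tool from outside, world axes, zero at the start; "wrist_torque": the same for the moment, N m; "opening": finger opening in m; "gripper_force": force on a finger pad.
Only numpy, scipy, OpenCV 4.12 (cv2) and the standard library are available. Lean on these libraries where they do the work, as an engineer would, in place of code of your own. Each camera call takes 0.05 s, during which the arm holds its last target. There are 200 camera calls.

## Working session

There is one attempt and no reset: what is moved stays moved. The work goes in short steps, Python scripts to look and compute and a shell command to move; the robot and the scene stay as the last step left them, time stands still between calls to the robot, and variables do not carry over. Pictures are saved under pics/ and viewed, at most 14 in all, crops included, and the job is handed in when it is done.

```bash
ls; mkdir -p pics
cat > h.py <<'E'
import numpy as np, cv2
from scipy.spatial.transform import Rotation as R
from plant import robot, optics, close_job, models
def st():
    s=robot.read_state(); return s
def shot(cam,fn=None):
    info=optics.camera_info(cam); im,d=optics.read_camera(cam)
    if fn: cv2.imwrite('pics/'+fn,im[:,:,::-1])
    return im,d,np.array(info['camera_matrix']),np.array(info['view'])
def cloud(d,K,V):
    v,u=np.mgrid[:d.shape[0],:d.shape[1]]
    P=np.stack([(u-K[0,2])/K[0,0]*d,(v-K[1,2])/K[1,1]*d,d],-1)
    return (P-V[:3,3])@V[:3,:3]
E
python3 - <<'E'
from h import *
s=st(); print({k:np.round(v,3).tolist() for k,v in s.items()})
print(R.from_rotvec(s['orientation']).as_matrix().round(3))
a=shot('scene','s1.png'); b=shot('top','t1.png')
cv2.imwrite('pics/st1.png',np.hstack([a[0],b[0]])[:,:,::-1][:, :])
for c,x in(('scene',a),('top',b)):
    print(c,(-x[3][:3,:3].T@x[3][:3,3]).round(3),x[2][0,0])
    np.savez(c+'.npz',im=x[0],d=x[1],K=x[2],V=x[3])
for n in ['bottle_blue','bottle_green','bottle_red','seat_blue','seat_green','seat_red','jar','tray','sampler','vial']:
  for c in('scene','top'):
    print(n,c,[(np.round(r['centre'],3).tolist(),round(r['p'],2)) for r in models.look_for(c,n)[:2]])
E
```

```text
pics
{'t': 0.0, 'q': [-1.376, 0.131, 1.489, -0.0, 1.523, -0.085], 'dq': [0.001, 0.001, 0.0, 0.0, 0.001, 0.0], 'joint_torque': [0.001, -55.983, -49.176, 0.077, 0.035, -0.0], 'tool_pos': [0.166, -0.576, 0.235], 'orientation': [-3.109, -0.438, 0.0], 'force': [0.567, -0.279, -0.582], 'wrist_torque': [-0.008, 0.027, 0.031], 'gripper_force': 0.0, 'opening': 0.093}
[[ 0.961  0.276 -0.   ]
 [ 0.276 -0.961  0.002]
 [ 0.    -0.002 -1.   ]]
scene [1.014 0.364 0.526] 357.07196348598796
top [ 0.476 -0.     0.806] 358.1922653686774
bottle_blue scene [([0.596, -0.03, 0.09], 0.75), ([0.614, 0.106, 0.092], 0.27)]
bottle_blue top [([0.571, -0.04, 0.101], 0.69)]
bottle_green scene [([0.539, 0.036, 0.107], 0.81), ([0.603, -0.027, 0.092], 0.48)]
bottle_green top [([0.527, 0.032, 0.104], 0.67)]
bottle_red scene [([0.613, 0.11, 0.094], 0.74)]
bottle_red top [([0.593, 0.086, 0.101], 0.58)]
seat_blue scene []
seat_blue top [([0.512, 0.018, 0.012], 0.71), ([0.567, -0.028, 0.013], 0.46)]
seat_green scene []
seat_green top [([0.511, 0.022, 0.01], 0.7)]
seat_red scene []
seat_red top [([0.584, 0.075, 0.011], 0.43)]
jar scene []
jar top [([0.589, 0.023, 0.062], 0.94)]
tray scene [([0.506, 0.317, 0.008], 0.6)]
tray top [([0.494, 0.312, 0.001], 0.85)]
sampler scene [([0.604, -0.293, 0.029], 0.66)]
sampler top [([0.537, -0.3, 0.025], 0.92)]
vial scene [([0.495, -0.04, 0.03], 0.59)]
vial top [([0.488, -0.042, 0.049], 0.65)]
```

View pics/t1.png

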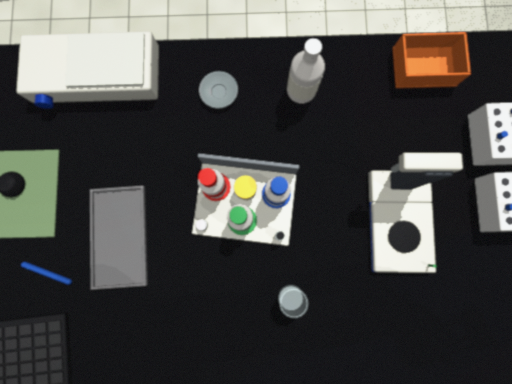

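View pics/s1.png

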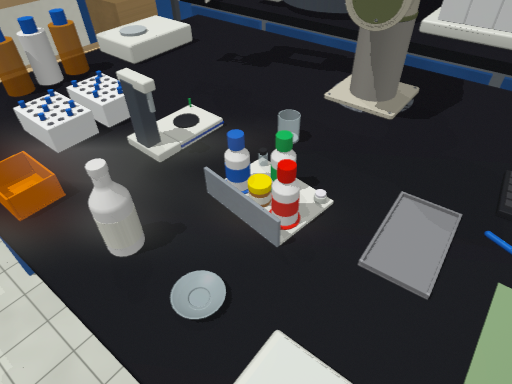

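The top view shows the bay at about (245,200): red cap at (207,177), yellow jar at (246,187), blue cap at (279,186) and green cap at (238,215). The black-capped vial is at (280,236). The tray is on the left at (118,238), and the sampler pad is on the right at (404,237) with its column at (428,175). The scene view agrees.

```bash
cat > m.py <<'E'
from h import *
D={c:np.load(c+'.npz') for c in('top','scene')}
def hsv(im): return cv2.cvtColor(im,cv2.COLOR_RGB2HSV).astype(int)
rng={'red':lambda h:(h<6)|(h>174),'green':lambda h:(h>50)&(h<85),'blue':lambda h:(h>100)&(h<125),'yellow':lambda h:(h>24)&(h<34)}
for c in D:
    im,d,K,V=[D[c][k] for k in('im','d','K','V')]
    P=cloud(d,K,V); H=hsv(im); x,y,z=P[...,0],P[...,1],P[...,2]
    reg=(d>0)&(abs(x-.55)<.14)&(abs(y-.02)<.17)
    for n,f in rng.items():
        m=reg&f(H[...,0])&(H[...,1]>120)&(H[...,2]>60)
        hi=np.percentile(z[m],97); t=m&(z>hi-.006)
        (a,b),r=cv2.minEnclosingCircle(P[t][:,:2].astype(np.float32)*1000)
        lo=m&(z<.02)
        print(c,n,'ztop',hi.round(4),'n',t.sum(),'mean',P[t][:,:2].mean(0).round(4),'encl',np.round([a,b,r],1),'low',lo.sum(), z[lo].mean().round(4) if lo.sum() else '')
    if c=='top':
        # tray: rectangle
        m=(d>0)&(abs(x-.49)<.16)&(abs(y-.31)<.11)&(H[...,2]>70)
        r=cv2.minAreaRect(P[m][:,:2].astype(np.float32)*1000);print('tray',r,'floor z',np.percentile(z[m],[5,50,95]).round(4))
    # pad black on sampler
    m=(d>0)&(abs(x-.5)<.1)&(y>-.4)&(y<-.2)&(H[...,2]<60)&(z>.02)&(z<.04)
    n,L,S,C=cv2.connectedComponentsWithStats(m.astype(np.uint8)); k=1+S[1:,4].argmax(); q=P[L==k]
    (a,b),rr=cv2.minEnclosingCircle(q[:,:2].astype(np.float32)*1000)
    print(c,'pad',q.mean(0).round(4),np.round([a,b,rr],1),len(q))
    m=(d>0)&(abs(x-.5)<.15)&(y>-.42)&(y<-.18)&(z>.02)&(z<.035)
    print('sampler rect',cv2.minAreaRect(P[m][:,:2].astype(np.float32)*1000))
    m=(d>0)&(x>.4)&(y>-.42)&(y<-.18)&(z>.1); print('column',P[m].min(0).round(3),P[m].max(0).round(3))
    m=reg&(abs(z-.07)<.006)&(H[...,1]<80)&(x>.6); 
    if m.sum()>5: print('backboard',cv2.minAreaRect(P[m][:,:2].astype(np.float32)*1000))
E
python3 m.py
```

```text
top red ztop 0.1459 n 239 mean [0.6028 0.095 ] encl [602.8  95.2  16.5] low 140 0.013
top green ztop 0.1458 n 208 mean [0.5281 0.0373] encl [528.2  37.   15.2] low 87 0.0141
top blue ztop 0.1461 n 225 mean [ 0.5824 -0.0401] encl [582.7 -39.7  15.9] low 75 0.0143
top yellow ztop 0.0674 n 383 mean [0.5938 0.0262] encl [594.1  26.   23.9] low 1 0.0105
tray ((497.210693359375, 338.77880859375), (225.81324768066406, 171.80410766601562), 2.7830073833465576) floor z [0.0025 0.005  0.0131]
top pad [ 0.4831 -0.3109  0.0305] [ 483.1 -310.9   32.8] 713
sampler rect ((518.81640625, -311.1889343261719), (130.846435546875, 219.61944580078125), 88.04369354248047)
column [ 0.585 -0.349  0.1  ] [ 0.624 -0.249  0.207]
backboard ((625.3978881835938, 22.11066436767578), (212.4604949951172, 54.369873046875), 82.22962951660156)
scene red ztop 0.1455 n 214 mean [0.6062 0.0967] encl [603.8  95.2  17. ] low 99 0.0144
scene green ztop 0.1456 n 154 mean [0.5327 0.0388] encl [529.8  37.3  17.9] low 0 
scene blue ztop 0.1454 n 160 mean [ 0.5864 -0.0383] encl [584.4 -40.4  17.5] low 26 0.0098
scene yellow ztop 0.067 n 328 mean [0.597  0.0283] encl [594.9  26.4  24.8] low 3 0.012
scene pad [ 0.4881 -0.308   0.0307] [ 486.3 -309.3   34.4] 251
sampler rect ((519.5765380859375, -312.2091369628906), (133.36634826660156, 221.86839294433594), 88.04803466796875)
column [ 0.587 -0.35   0.1  ] [ 0.628 -0.248  0.206]
backboard ((622.084716796875, 22.61994171142578), (212.7121124267578, 64.79914855957031), 82.7983169555664)
```

```bash
python3 - <<'E'
from h import *
D=np.load('top.npz'); P=cloud(D['d'],D['K'],D['V']);x,y,z=P[...,0],P[...,1],P[...,2]
H=cv2.cvtColor(D['im'],cv2.COLOR_RGB2HSV).astype(int)
m=(D['d']>0)&(abs(x-.49)<.16)&(y>.2)&(y<.42)&(H[...,2]>70)&(H[...,1]<40)
n,L,S,C=cv2.connectedComponentsWithStats(m.astype(np.uint8)); k=1+S[1:,4].argmax()
print(cv2.minAreaRect(P[L==k][:,:2].astype(np.float32)*1000),S[k])
E
python3 -m inch '{"travel":[[0.02,-0.017,0],[0.05,-0.043,0],[0.085,-0.074,0],[0.12,-0.104,0],[0.155,-0.134,0],[0.19,-0.165,0],[0.225,-0.195,0],[0.26,-0.225,0],[0.285,-0.247,0],[0.30,-0.26,0]],"spin":[0.04,0.09,0.14,0.19,0.24,0.29,0.34,0.39,0.427,0.427]}' 0.3
```

```text
((498.2963562011719, 316.44451904296875), (225.81324768066406, 127.0827407836914), 2.7830073833465576) [  90  185   57  105 5549]
t: 1.93
tool_pos: [0.383, -0.242, 0.236]
orientation: [3.132, -0.235, 0.001]
force: [1.3, -0.3, -0.0]
opening: 0.065
gripper_force: 0.0
```

```bash
python3 -m inch '{"travel":[[0.009,-0.02,0],[0.023,-0.05,0],[0.041,-0.09,0],[0.06,-0.13,0],[0.078,-0.17,0],[0.096,-0.21,0],[0.114,-0.25,0],[0.133,-0.29,0],[0.152,-0.332,0],[0.167,-0.366,0]],"spin":[0,0,0,0,0,0,0,0,0,0]}'
python3 - <<'E'
from h import *
im,d,K,V=shot('wrist','w1.png'); print(st()['tool_pos'],(-V[:3,:3].T@V[:3,3]).round(3))
E
```

```text
t: 2.77
tool_pos: [0.5945, 0.084, 0.2357]
orientation: [3.133, -0.231, 0.001]
force: [1.7, -0.6, -0.0]
opening: 0.0654
gripper_force: 0.0
[0.59651397 0.09004995 0.23419883] [0.674 0.072 0.383]
```

View pics/w1.png

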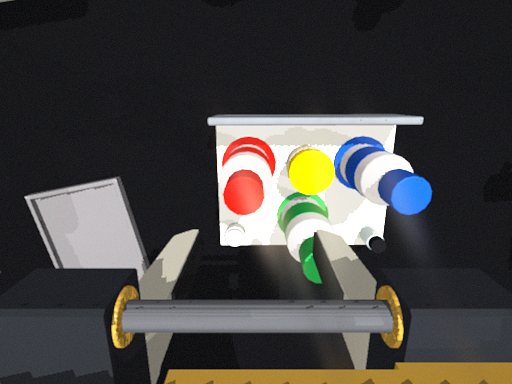

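The wrist view shows the red cap at (243,192), green at about (315,262), blue at (404,195), the jar at (311,172), the vial at (377,244) and the tray on the left. I'll descend on red.

```bash
python3 -m inch '{"travel":[[0.001,-0.0025,0.01],[0.001,-0.0025,0.03],[0.001,-0.0025,0.05],[0.001,-0.0025,0.07],[0.001,-0.0025,0.09],[0.001,-0.0025,0.103],[0.001,-0.0025,0.111],[0.001,-0.0025,0.111],[0.001,-0.0025,0.111],[0.001,-0.0025,0.111]],"spin":[0,0,0,0,0,0,0,0,0,0]}'
python3 -m inch '{"travel":[[0,0,0],[0,0,0],[0,0,0],[0,0,0],[0,0,0],[0,0,0],[0,0,0],[0,0,0],[0,0,0],[0,0,0]],"spin":[0,0,0,0,0,0,0,0,0,0]}' 1 25
```

```text
t: 3.65
tool_pos: [0.5959, 0.084, 0.1261]
orientation: [-3.133, 0.231, -0.003]
force: [-0.0, 0.2, -0.2]
opening: 0.0652
gripper_force: 0.0
t: 4.48
tool_pos: [0.5952, 0.0843, 0.1249]
orientation: [-3.133, 0.231, -0.001]
force: [0.4, 1.8, 2.3]
opening: 0.0348
gripper_force: 25.2
```

```bash
python3 - <<'E'
from h import *
print(st()['tool_pos']); t=shot('top'); np.savez('top.npz',im=t[0],d=t[1],K=t[2],V=t[3])
w=shot('wrist','w2.png');t=shot('scene','s2.png')
cv2.imwrite('pics/s2c.png',cv2.resize(t[0][110:260,170:350],None,fx=3,fy=3)[:,:,::-1])
E
python3 m.py 2>&1 | grep top
```

```text
[0.59519334 0.08432767 0.12490322]
top red ztop 0.0762 n 2 mean [0.5836 0.1071] encl [583.6 107.1   1.5] low 14 0.0138
top green ztop 0.1462 n 39 mean [0.5287 0.0268] encl [528.1  27.9  11.2] low 64 0.0143
top blue ztop 0.1462 n 224 mean [ 0.5823 -0.04  ] encl [582.7 -39.8  16.1] low 74 0.0142
top yellow ztop 0.2365 n 10 mean [0.5715 0.0228] encl [567.5  21.4  16.4] low 0 
top pad [ 0.4831 -0.3108  0.0306] [ 483.4 -310.7   32.2] 711
scene red ztop 0.1455 n 214 mean [0.6062 0.0967] encl [603.8  95.2  17. ] low 99 0.0144
scene green ztop 0.1456 n 154 mean [0.5327 0.0388] encl [529.8  37.3  17.9] low 0 
scene blue ztop 0.1454 n 160 mean [ 0.5864 -0.0383] encl [584.4 -40.4  17.5] low 26 0.0098
scene yellow ztop 0.067 n 328 mean [0.597  0.0283] encl [594.9  26.4  24.8] low 3 0.012
```

View pics/s2c.png

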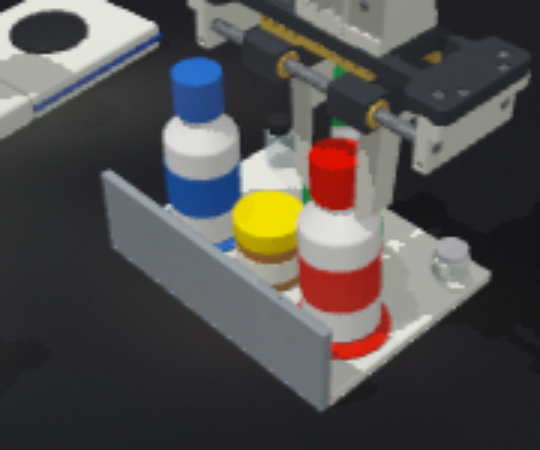

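View pics/w2.png

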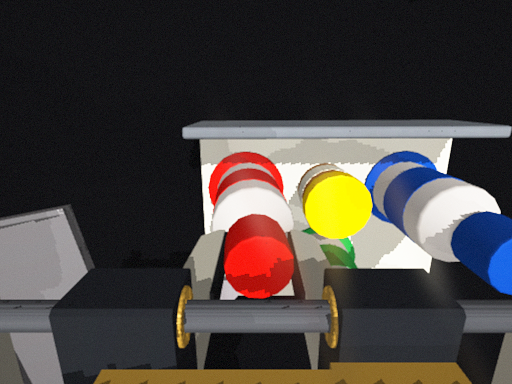

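The red bottle is gripped about 6 mm off-axis and slid along the disc. The last row fell short, so I'll settle moves from now on. Regripping centred.

```bash
python3 -m inch '{"travel":[[0,0,0],[0,0,0],[0,0,0],[0,0,0],[0.003,0,0],[0.006,0,0],[0.006,0,0],[0.006,0,0]],"spin":[0,0,0,0,0,0,0,0]}' 0.4
python3 -m inch '{"travel":[[0,0,0],[0,0,0],[0,0,0],[0,0,0],[0,0,0],[0,0,0]],"spin":[0,0,0,0,0,0]}' 1 25
python3 -m inch '{"travel":[[0,0,-0.005],[0,0,-0.015],[0,0,-0.03],[0,0,-0.05],[0,0,-0.07],[0,0,-0.08],[0,0,-0.08],[0,0,-0.08]],"spin":[0,0,0,0,0,0,0,0]}'
python3 - <<'E'
from h import *
t=shot('top');shot('wrist','w3.png'); t=shot('scene','s3.png')
cv2.imwrite('pics/s3c.png',cv2.resize(t[0][90:260,170:350],None,fx=3,fy=3)[:,:,::-1])
E
```

```text
t: 5.3
tool_pos: [0.6011, 0.0832, 0.1246]
orientation: [3.133, -0.231, -0.0]
force: [0.0, 0.2, 0.6]
opening: 0.0557
gripper_force: 0.0
t: 5.8
tool_pos: [0.6008, 0.0833, 0.1246]
orientation: [3.133, -0.231, -0.0]
force: [-0.3, 0.4, -0.1]
opening: 0.0344
gripper_force: 25.0
t: 6.47
tool_pos: [0.6014, 0.0833, 0.2053]
orientation: [-3.133, 0.231, -0.002]
force: [0.3, -0.8, -2.0]
opening: 0.0341
gripper_force: 25.0
```

View pics/s3c.png

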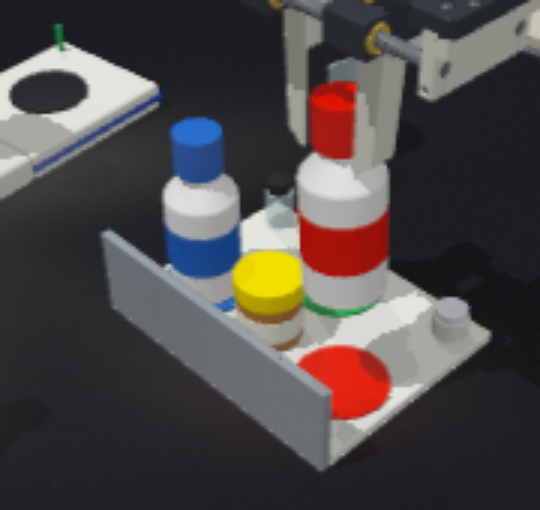

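```bash
python3 -m inch '{"travel":[[-0.004,-0.012,0],[-0.011,-0.035,0],[-0.02,-0.065,0],[-0.031,-0.1,0],[-0.042,-0.135,0],[-0.053,-0.17,0],[-0.062,-0.2,0],[-0.068,-0.22,0],[-0.071,-0.227,0],[-0.071,-0.227,0]],"spin":[0,0,0,0,0,0,0,0,0,0]}'
python3 - <<'E'
from h import *
print(st()['tool_pos'])
E
python3 -m inch '{"travel":[[0,0,0.01],[0,0,0.03],[0,0,0.05],[0,0,0.067],[0,0,0.077],[0,0,0.082],[0,0,0.085],[0,0,0.085],[0,0,0.085]],"spin":[0,0,0,0,0,0,0,0,0]}'
```

```text
t: 7.45
tool_pos: [0.5624, 0.3206, 0.2034]
orientation: [3.133, -0.226, -0.003]
force: [0.9, 0.1, -2.2]
opening: 0.0342
gripper_force: 25.0
[0.56239806 0.32058845 0.2034    ]
t: 8.2
tool_pos: [0.5647, 0.3182, 0.1207]
orientation: [-3.132, 0.232, -0.002]
force: [1.9, -0.0, -1.7]
opening: 0.0341
gripper_force: 25.0
```

```bash
python3 -m inch '{"travel":[[0,0,0.001],[0,0,0.002],[0,0,0.003],[0,0,0.004],[0,0,0.0045],[0,0,0.005],[0,0,0.005]],"spin":[0,0,0,0,0,0,0]}'
python3 -m inch '{"travel":[[0,0,0],[0,0,0],[0,0,0],[0,0,0],[0,0,0],[0,0,-0.01],[0,0,-0.03],[0,0,-0.05],[0,0,-0.07],[0,0,-0.08]],"spin":[0,0,0,0,0,0,0,0,0,0]}' 0.35
python3 - <<'E'
from h import *
print(st()['tool_pos'])
t=shot('top'); np.savez('top.npz',im=t[0],d=t[1],K=t[2],V=t[3])
P=cloud(t[1],t[2],t[3]);m=(t[1]>0)&(abs(P[...,1]-.32)<.06)&(abs(P[...,0]-.56)<.06)&(t[0][...,0]>120)&(t[0][...,1]<60)
print(P[m][P[m][:,2]>.12].mean(0) if m.any() else 0)
E
```

```text
t: 8.78
tool_pos: [0.5645, 0.3185, 0.1155]
orientation: [-3.132, 0.231, -0.002]
force: [-0.1, -0.1, 2.8]
opening: 0.0344
gripper_force: 25.0
t: 9.62
tool_pos: [0.5652, 0.3188, 0.1987]
orientation: [-3.131, 0.231, -0.006]
force: [-0.3, 1.1, -0.1]
opening: 0.0605
gripper_force: 0.0
[0.56519298 0.31881696 0.19868426]
[nan nan nan]<stdin>:5: RuntimeWarning: Mean of empty slice.
  ret = um.true_divide(
```

```bash
python3 -m inch '{"travel":[[0,0.015,-0.01],[0.001,0.045,-0.01],[0.002,0.08,-0.01],[0.003,0.115,-0.01],[0.004,0.15,-0.01],[0.005,0.185,-0.01],[0.006,0.22,-0.01],[0.0065,0.25,-0.01],[0.0065,0.275,-0.01],[0.0065,0.283,-0.01]],"spin":[0,0,0,0,0,0,0,0,0,0]}'
python3 -m inch '{"travel":[[0,0,0],[0,0,0],[0,0,0]],"spin":[0,0,0]}'
python3 - <<'E'
from h import *
t=shot('top'); np.savez('top.npz',im=t[0],d=t[1],K=t[2],V=t[3]);t=shot('scene'); np.savez('scene.npz',im=t[0],d=t[1],K=t[2],V=t[3])
E
python3 m.py | grep -v rect
```

```text
t: 10.5
tool_pos: [0.5281, 0.0342, 0.204]
orientation: [3.132, -0.235, -0.001]
force: [-0.5, 0.0, -0.1]
opening: 0.0607
gripper_force: 0.0
t: 10.75
tool_pos: [0.529, 0.0385, 0.2044]
orientation: [-3.133, 0.23, 0.0]
force: [0.3, -0.3, 0.4]
opening: 0.0605
gripper_force: 0.0Traceback (most recent call last):
  File "m.py", line 11, in <module>
    hi=np.percentile(z[m],97); t=m&(z>hi-.006)
    return _quantile_unchecked(
        a, q, axis, out, overwrite_input, method, keepdims, weights)
    return _ureduce(a,
                    func=_quantile_ureduce_func,
    ...<5 lines>...
                    overwrite_input=overwrite_input,
                    method=method)
    r = func(a, **kwargs)
    result = _quantile(arr,
                       quantiles=q,
    ...<2 lines>...
                       out=out,
                       weights=wgt)
    slices_having_nans = np.isnan(arr[-1, ...])
                                  ~~~^^^^^^^^^
IndexError: index -1 is out of bounds for axis 0 with size 0
```

```bash
python3 -m inch '{"travel":[[0,0.001,0.01],[0,0.001,0.03],[0,0.001,0.05],[0,0.001,0.067],[0,0.001,0.076],[0,0.001,0.08],[0,0.001,0.08],[0,0.001,0.08]],"spin":[0,0,0,0,0,0,0,0]}'
python3 -m inch '{"travel":[[0,0,0],[0,0,0],[0,0,0],[0,0,0],[0,0,0],[0,0,0]],"spin":[0,0,0,0,0,0]}' 1 25
python3 -m inch '{"travel":[[0,0,-0.005],[0,0,-0.015],[0,0,-0.03],[0,0,-0.05],[0,0,-0.07],[0,0,-0.08],[0,0,-0.08],[0,0,-0.08]],"spin":[0,0,0,0,0,0,0,0]}'
```

```text
t: 11.52
tool_pos: [0.5292, 0.0366, 0.1252]
orientation: [-3.133, 0.23, -0.001]
force: [0.1, -0.1, 0.0]
opening: 0.0602
gripper_force: 0.0
t: 12.02
tool_pos: [0.5291, 0.0364, 0.1251]
orientation: [-3.133, 0.231, -0.001]
force: [-0.4, 0.8, 2.2]
opening: 0.0333
gripper_force: 25.0
t: 12.68
tool_pos: [0.5291, 0.0363, 0.2051]
orientation: [-3.133, 0.231, -0.002]
force: [0.2, 0.2, -3.1]
opening: 0.0334
gripper_force: 25.0
```

```bash
python3 -m inch '{"travel":[[-0.004,-0.012,0],[-0.012,-0.04,0],[-0.02,-0.075,0],[-0.029,-0.11,0],[-0.039,-0.145,0],[-0.049,-0.18,0],[-0.058,-0.215,0],[-0.066,-0.245,0],[-0.07,-0.265,0],[-0.0716,-0.271,0]],"spin":[0,0,0,0,0,0,0,0,0,0]}'
python3 -m inch '{"travel":[[0,0,0.005],[0,0,0.02],[0,0,0.04],[0,0,0.06],[0,0,0.075],[0,0,0.081],[0,0,0.084],[0,0,0.086],[0,0,0.088],[0,0,0.089]],"spin":[0,0,0,0,0,0,0,0,0,0]}'
python3 -m inch '{"travel":[[0,0,0],[0,0,0.0005],[0,0,0.001]],"spin":[0,0,0]}'
```

```text
t: 13.52
tool_pos: [0.4954, 0.3184, 0.2025]
orientation: [3.133, -0.226, -0.005]
force: [-0.4, 0.4, -1.4]
opening: 0.0335
gripper_force: 25.0
t: 14.35
tool_pos: [0.4984, 0.315, 0.1165]
orientation: [-3.132, 0.231, -0.002]
force: [-0.1, 0.2, -1.7]
opening: 0.0336
gripper_force: 25.0
t: 14.6
tool_pos: [0.4985, 0.3153, 0.1161]
orientation: [-3.132, 0.231, -0.003]
force: [-2.2, -1.2, 8.4]
opening: 0.0336
gripper_force: 25.0
```

```bash
python3 -m inch '{"travel":[[0,0,0],[0,0,0],[0,0,0],[0,0,0],[0,0,0],[0,0,-0.01],[0,0,-0.03],[0,0,-0.05],[0,0,-0.075],[0,0,-0.09]],"spin":[0,0,0,0,0,0,0,0,0,0]}' 0.35
python3 -m inch '{"travel":[[0.006,0.015,0],[0.018,0.045,0],[0.032,0.08,0],[0.048,0.12,0],[0.064,0.16,0],[0.08,0.2,0],[0.096,0.24,0],[0.112,0.28,0],[0.126,0.315,0],[0.136,0.3386,0]],"spin":[0,0,0,0,0,0,0,0,0,0]}'
python3 -m inch '{"travel":[[0,0,0],[0,0,0],[0,0,0],[0,0,0]],"spin":[0,0,0,0]}'
```

```text
t: 15.43
tool_pos: [0.4985, 0.3153, 0.2082]
orientation: [-3.132, 0.231, -0.004]
force: [0.6, -0.3, 1.0]
opening: 0.0601
gripper_force: 0.0
t: 16.27
tool_pos: [0.5829, -0.0436, 0.2057]
orientation: [3.132, -0.234, 0.002]
force: [0.0, 0.1, -0.5]
opening: 0.0608
gripper_force: 0.0
t: 16.6
tool_pos: [0.5824, -0.0387, 0.2049]
orientation: [-3.133, 0.229, -0.0]
force: [-0.0, 0.0, 0.5]
opening: 0.0606
gripper_force: 0.0
```

```bash
python3 -m inch '{"travel":[[0,0.001,0.01],[0,0.001,0.03],[0,0.001,0.05],[0,0.001,0.067],[0,0.001,0.076],[0,0.001,0.08],[0,0.001,0.08],[0,0.001,0.08]],"spin":[0,0,0,0,0,0,0,0]}'
python3 -m inch '{"travel":[[0,0,0],[0,0,0],[0,0,0],[0,0,0],[0,0,0],[0,0,0]],"spin":[0,0,0,0,0,0]}' 1 25
python3 -m inch '{"travel":[[0,0,-0.005],[0,0,-0.015],[0,0,-0.03],[0,0,-0.05],[0,0,-0.07],[0,0,-0.085],[0,0,-0.09],[0,0,-0.09]],"spin":[0,0,0,0,0,0,0,0]}'
```

```text
t: 17.27
tool_pos: [0.5828, -0.0406, 0.1253]
orientation: [3.133, -0.23, 0.001]
force: [-0.2, -0.8, 1.7]
opening: 0.0605
gripper_force: 0.0
t: 17.77
tool_pos: [0.5827, -0.0411, 0.1251]
orientation: [3.133, -0.231, 0.001]
force: [-0.8, 0.5, 2.2]
opening: 0.0336
gripper_force: 25.0
t: 18.43
tool_pos: [0.5834, -0.041, 0.2169]
orientation: [3.133, -0.231, 0.005]
force: [0.6, -0.1, -3.2]
opening: 0.0334
gripper_force: 25.0
```

```bash
python3 -m inch '{"travel":[[-0.008,-0.013,0],[-0.025,-0.04,0],[-0.046,-0.075,0],[-0.068,-0.11,0],[-0.092,-0.15,0],[-0.117,-0.19,0],[-0.141,-0.23,0],[-0.165,-0.268,0],[-0.187,-0.303,0],[-0.201,-0.326,0]],"spin":[0,0,0,0,0,0,0,0,0,0]}'
python3 -m inch '{"travel":[[0,0,0],[0,0,0],[0,0,0]],"spin":[0,0,0]}'
python3 -m inch '{"travel":[[0,0,0.005],[0,0,0.02],[0,0,0.04],[0,0,0.06],[0,0,0.08],[0,0,0.09],[0,0,0.094],[0,0,0.096],[0,0,0.098],[0,0,0.098]],"spin":[0,0,0,0,0,0,0,0,0,0]}'
```

```text
t: 19.27
tool_pos: [0.4302, 0.3092, 0.213]
orientation: [3.132, -0.231, -0.003]
force: [1.6, -0.2, -3.4]
opening: 0.0336
gripper_force: 25.0
t: 19.52
tool_pos: [0.4318, 0.3074, 0.2133]
orientation: [3.132, -0.229, -0.003]
force: [0.9, -0.9, -2.7]
opening: 0.0333
gripper_force: 25.0
t: 20.35
tool_pos: [0.4336, 0.3078, 0.1175]
orientation: [-3.132, 0.232, -0.002]
force: [0.3, 0.5, -2.6]
opening: 0.0334
gripper_force: 25.0
```

```bash
python3 -m inch '{"travel":[[0,0,0],[0,0,0.0005],[0,0,0.001],[0,0,0.0015]],"spin":[0,0,0,0]}'
python3 -m inch '{"travel":[[0,0,0],[0,0,0],[0,0,0],[0,0,0],[0,0,0],[0,0,-0.01],[0,0,-0.03],[0,0,-0.05],[0,0,-0.075],[0,0,-0.09]],"spin":[0,0,0,0,0,0,0,0,0,0]}' 0.35
python3 -m inch '{"travel":[[0.012,0.015,0],[0.034,0.04,0],[0.06,0.07,0],[0.086,0.1,0],[0.112,0.13,0],[0.138,0.16,0],[0.16,0.185,0],[0.175,0.205,0],[0.175,0.205,0]],"spin":[0,0,0,0,0,0,0,0,0]}'
python3 - <<'E'
from h import *
print(st()['tool_pos'])
for c in('top','scene','wrist'):
    t=shot(c,c+'5.png'); np.savez(c+'5.npz',im=t[0],d=t[1],K=t[2],V=t[3])
E
```

```text
t: 20.68
tool_pos: [0.4334, 0.3081, 0.1162]
orientation: [-3.132, 0.231, -0.002]
force: [-1.7, -0.9, 6.1]
opening: 0.0339
gripper_force: 25.0
t: 21.52
tool_pos: [0.4336, 0.3081, 0.2086]
orientation: [-3.131, 0.231, -0.004]
force: [0.6, -0.5, 0.8]
opening: 0.0605
gripper_force: 0.0
t: 22.27
tool_pos: [0.5778, 0.0747, 0.2059]
orientation: [3.131, -0.238, 0.002]
force: [-0.5, 0.3, -0.1]
opening: 0.0606
gripper_force: 0.0
[0.57780542 0.07473936 0.20588092]
```

View pics/wrist5.png

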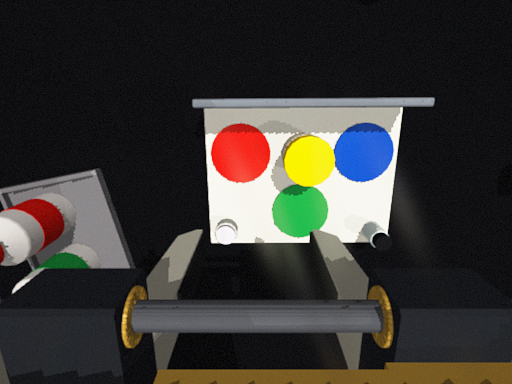

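View pics/scene5.png

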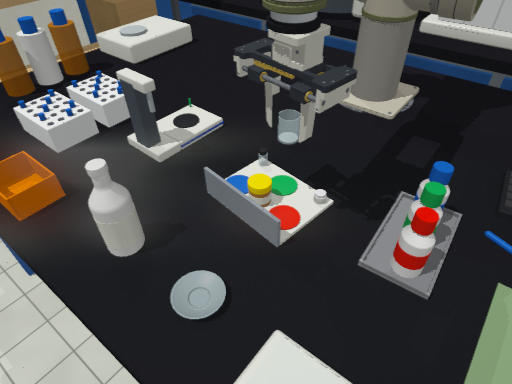

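The bay now shows all three bare discs: red at (241,153), blue at (363,152) and green at (300,211), with the jar at (309,160) still in place. All three bottles are upright on the tray. Next I'll measure the discs, the jar and the pad.

```bash
cat > m2.py <<'E'
from h import *
rng={'red':lambda h:(h<6)|(h>174),'green':lambda h:(h>50)&(h<85),'blue':lambda h:(h>100)&(h<125),'yellow':lambda h:(h>24)&(h<34)}
for c in('wrist','scene','top'):
    D=np.load(c+'5.npz'); im,d,K,V=[D[k] for k in('im','d','K','V')]
    P=cloud(d,K,V); H=cv2.cvtColor(im,cv2.COLOR_RGB2HSV).astype(int); x,y,z=P[...,0],P[...,1],P[...,2]
    for n,f in rng.items():
        m=(d>0)&(abs(x-.57)<.11)&(abs(y-.02)<.13)&f(H[...,0])&(H[...,1]>120)&(H[...,2]>50)
        m&=((z>.05)&(z<.09)) if n=='yellow' else (z<.03)
        if m.sum()<30: print(c,n,'few');continue
        k,L,S,C=cv2.connectedComponentsWithStats(m.astype(np.uint8)); j=1+S[1:,4].argmax(); q=P[L==j]
        zz=np.percentile(q[:,2],90 if n=='yellow' else 50)
        if n=='yellow': q=q[q[:,2]>zz-.004]
        print(c,n,'z',zz.round(4),len(q),'mean',q[:,:2].mean(0).round(4),'encl',np.round(cv2.minEnclosingCircle(q[:,:2].astype(np.float32)*1000)[0],1),round(cv2.minEnclosingCircle(q[:,:2].astype(np.float32)*1000)[1],1))
E
python3 m2.py
```

```text
wrist red z 0.0116 2706 mean [0.6034 0.0925] encl [602.2  92.9] 33.3
wrist green z 0.0116 2222 mean [0.5269 0.0352] encl [525.9  34.7] 32.4
wrist blue z 0.0115 2703 mean [ 0.5843 -0.0417] encl [583.4 -41.8] 32.6
wrist yellow z 0.0634 1961 mean [0.5937 0.0254] encl [592.9  25.6] 24.3
scene red z 0.0149 491 mean [0.6005 0.0972] encl [604.3  94.8] 33.8
scene green z 0.0148 423 mean [0.5281 0.0388] encl [527.6  36.5] 32.8
scene blue z 0.0149 249 mean [ 0.5799 -0.0433] encl [584.8 -39. ] 33.2
scene yellow z 0.0666 315 mean [0.597  0.0281] encl [596.   27.1] 23.9
top red few
top green z 0.0143 151 mean [0.5276 0.0169] encl [528.   21.3] 25.5
top blue z 0.0141 525 mean [ 0.5838 -0.0443] encl [584.3 -41.3] 31.4
top yellow few
```

```bash
python3 -m inch '{"travel":[[0.006,0.01,0],[0.014,0.028,0],[0.02,0.04,0],[0.022,0.045,0],[0.022,0.045,0],[0.022,0.045,0],[0.022,0.045,0]],"spin":[0,0,0,0,0,0,0]}' 0.1
```

```text
t: 23.0
tool_pos: [0.5909, 0.0321, 0.2051]
orientation: [-3.133, 0.23, 0.0]
force: [-0.0, -0.4, 0.2]
opening: 0.0838
gripper_force: 0.0
```

```bash
python3 -m inch '{"travel":[[0.004,0.0056,0.01],[0.004,0.0056,0.035],[0.004,0.0056,0.065],[0.004,0.0056,0.095],[0.004,0.0056,0.12],[0.004,0.0056,0.138],[0.004,0.0056,0.148],[0.004,0.0056,0.153],[0.004,0.0056,0.153],[0.004,0.0056,0.153]],"spin":[0,0,0,0,0,0,0,0,0,0]}'
python3 -m inch '{"travel":[[0,0,0],[0,0,0],[0,0,0],[0,0,0],[0,0,0],[0,0,0],[0,0,0]],"spin":[0,0,0,0,0,0,0]}' 1 20
```

```text
t: 23.83
tool_pos: [0.5949, 0.0254, 0.0531]
orientation: [-3.133, 0.231, -0.002]
force: [1.0, -0.8, -0.5]
opening: 0.0835
gripper_force: 0.0
t: 24.42
tool_pos: [0.5943, 0.0254, 0.0524]
orientation: [-3.133, 0.231, -0.001]
force: [0.1, 0.2, 1.6]
opening: 0.0484
gripper_force: 20.0
```

```bash
python3 -m inch '{"travel":[[0,0,-0.005],[0,0,-0.015],[0,0,-0.035],[0,0,-0.06],[0,0,-0.085],[0,0,-0.1],[0,0,-0.1],[0,0,-0.1]],"spin":[0,0,0,0,0,0,0,0]}'
python3 -m inch '{"travel":[[-0.002,0.012,0],[-0.006,0.035,0],[-0.012,0.07,0],[-0.019,0.11,0],[-0.026,0.15,0],[-0.033,0.19,0],[-0.04,0.23,0],[-0.046,0.27,0],[-0.05,0.29,0],[-0.051,0.3,0]],"spin":[0,0,0,0,0,0,0,0,0,0]}'
python3 -m inch '{"travel":[[0,0,0],[0,0,0],[0,0,0],[0,0,0]],"spin":[0,0,0,0]}'
```

```text
t: 25.08
tool_pos: [0.595, 0.0253, 0.1535]
orientation: [-3.133, 0.231, -0.004]
force: [0.3, -0.4, -2.2]
opening: 0.0485
gripper_force: 20.0
t: 25.92
tool_pos: [0.4966, -0.2669, 0.1499]
orientation: [-3.132, 0.237, 0.006]
force: [0.4, -0.0, -1.3]
opening: 0.0487
gripper_force: 20.0
t: 26.25
tool_pos: [0.5001, -0.2624, 0.1517]
orientation: [-3.133, 0.228, 0.001]
force: [0.2, -0.4, -1.9]
opening: 0.0484
gripper_force: 20.0
```

Run:
```python
from h import *
print(st()['tool_pos'])
t=shot('wrist','w6.png'); im,d,K,V=t
P=cloud(d,K,V);x,y,z=P[...,0],P[...,1],P[...,2]
m=(d>0)&(abs(x-.5)<.1)&(y>-.4)&(y<-.2)&(im.max(-1)<60)&(z>.02)&(z<.04)
n,L,S,C=cv2.connectedComponentsWithStats(m.astype(np.uint8)); k=1+S[1:,4].argmax(); q=P[L==k]
print('pad',q.mean(0).round(4),cv2.minEnclosingCircle(q[:,:2].astype(np.float32)*1000),S[k])
```

```text
[ 0.50005542 -0.26239631  0.15169755]
pad [ 0.4867 -0.3143  0.0275] ((483.01165771484375, -313.2867431640625), 34.43288803100586) [ 277  166   74   69 3627]
```

View pics/w6.png

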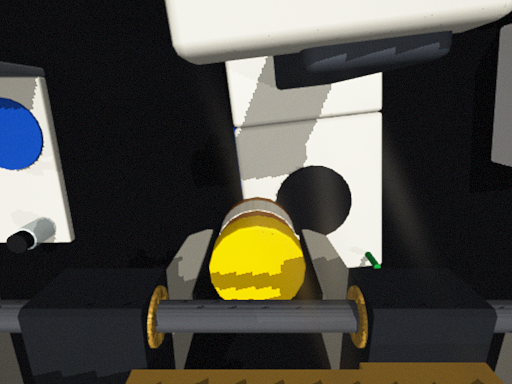

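The pad is at (315,201) with the jar held beside it at (257,262). The column and arm lie well ahead of the gripper.

```bash
python3 -m inch '{"travel":[[-0.003,0.015,0],[-0.006,0.035,0],[-0.008,0.047,0],[-0.0088,0.0505,0],[-0.0088,0.0505,0],[-0.0088,0.0505,0]],"spin":[0,0,0,0,0,0]}'
python3 -m inch '{"travel":[[0,0,0.005],[0,0,0.02],[0,0,0.04],[0,0,0.055],[0,0,0.066],[0,0,0.072],[0,0,0.075],[0,0,0.075],[0,0,0.075]],"spin":[0,0,0,0,0,0,0,0,0]}'
```

```text
t: 26.8
tool_pos: [0.4838, -0.312, 0.152]
orientation: [-3.132, 0.231, 0.0]
force: [-0.1, -0.1, -2.3]
opening: 0.0486
gripper_force: 20.0
t: 27.55
tool_pos: [0.4841, -0.3128, 0.0779]
orientation: [3.133, -0.231, 0.001]
force: [0.5, -0.1, -1.6]
opening: 0.0487
gripper_force: 20.0
```

```bash
python3 -m inch '{"travel":[[0,-0.0015,0.001],[0,-0.0015,0.002],[0,-0.0015,0.003],[0,-0.0015,0.004],[0,-0.0015,0.005],[0,-0.0015,0.0055],[0,-0.0015,0.006],[0,-0.0015,0.006]],"spin":[0,0,0,0,0,0,0,0]}'
```

```text
t: 28.22
tool_pos: [0.4839, -0.3111, 0.0714]
orientation: [-3.133, 0.231, -0.0]
force: [-1.8, 1.3, 1.9]
opening: 0.0484
gripper_force: 20.0
```

Contact made. I'll open, rise and check.

```bash
python3 -m inch '{"travel":[[0,0,0],[0,0,0],[0,0,0],[0,0,0],[0,0,0],[0,0,-0.005],[0,0,-0.02],[0,0,-0.045],[0,0,-0.075],[0,0,-0.105]],"spin":[0,0,0,0,0,0,0,0,0,0]}' 0.25
python3 -m inch '{"travel":[[-0.003,-0.01,-0.01],[-0.01,-0.035,-0.03],[-0.02,-0.07,-0.045],[-0.03,-0.11,-0.045],[-0.04,-0.15,-0.045],[-0.05,-0.19,-0.045],[-0.06,-0.23,-0.045],[-0.07,-0.27,-0.045],[-0.075,-0.29,-0.045],[-0.077,-0.3,-0.045]],"spin":[0,0,0,0,0,0,0,0,0,0]}' 0.35
python3 - <<'E'
from h import *
print(st()['tool_pos'])
for c in('top','scene'):
    im,d,K,V=shot(c,c+'7.png'); np.savez(c+'5.npz',im=im,d=d,K=K,V=V)
    P=cloud(d,K,V); H=cv2.cvtColor(im,cv2.COLOR_RGB2HSV).astype(int);x,y,z=P[...,0],P[...,1],P[...,2]
    def f(m,n):
        if m.sum()<20: print(c,n,'few');return
        q=P[m]; q=q[q[:,2]>np.percentile(q[:,2],95)-.005]; e=cv2.minEnclosingCircle(q[:,:2].astype(np.float32)*1000)
        print(c,n,q.mean(0).round(4),np.round(e[0],1),round(e[1],1))
    S=(d>0)&(H[...,1]>120)&(H[...,2]>60);h=H[...,0]
    f(S&(h>24)&(h<34)&(abs(x-.48)<.08)&(abs(y+.31)<.08)&(z<.1),'jar')
    m=(d>0)&(abs(x-.48)<.06)&(abs(y+.31)<.06)&(im.max(-1)<60)&(z>.02)&(z<.04)
    e=cv2.minEnclosingCircle(P[m][:,:2].astype(np.float32)*1000); print(c,'pad visible',e)
    T=S&(abs(x-.5)<.13)&(abs(y-.315)<.06)&(z>.1)&(z<.16)
    for n,g in(('red',(h<6)|(h>174)),('green',(h>50)&(h<85)),('blue',(h>100)&(h<125))): f(T&g,n)
E
```

```text
t: 29.05
tool_pos: [0.4833, -0.3107, 0.177]
orientation: [-3.132, 0.231, 0.002]
force: [0.4, -0.2, 0.4]
opening: 0.0696
gripper_force: 0.0
t: 29.88
tool_pos: [0.4513, -0.0003, 0.2218]
orientation: [-3.133, 0.226, -0.001]
force: [0.5, -0.6, 0.2]
opening: 0.0606
gripper_force: 0.0
[ 4.51251489e-01 -2.69034631e-04  2.21766185e-01]
top jar [ 0.4835 -0.308   0.0845] [ 483.7 -308.4] 23.9
top pad visible ((483.41778564453125, -309.39947509765625), 32.059715270996094)
top red [0.5658 0.3256 0.1345] [565.9 326. ] 16.7
top green [0.4984 0.3159 0.1346] [497.9 316.5] 17.0
top blue [0.4339 0.3088 0.1345] [433.6 309.1] 17.0
scene jar [ 0.4867 -0.3073  0.0844] [ 485.2 -311.2] 27.2
scene pad visible ((486.5037536621094, -308.96453857421875), 33.27928161621094)
scene red [0.5687 0.326  0.1354] [566.7 326. ] 16.9
scene green [0.5016 0.3162 0.1353] [499.1 315.2] 17.5
scene blue [0.4366 0.3088 0.1351] [434.5 309. ] 17.8
```

The jar is within about 2 mm of the pad's centre. Next, fetch blue.

```bash
python3 -m inch '{"travel":[[-0.003,-0.015,0],[-0.009,-0.045,0],[-0.017,-0.08,0],[-0.025,-0.12,0],[-0.033,-0.16,0],[-0.041,-0.2,0],[-0.05,-0.24,0],[-0.056,-0.27,0],[-0.061,-0.295,0],[-0.063,-0.303,0]],"spin":[0,0,0,0,0,0,0,0,0,0]}'
python3 -m inch '{"travel":[[0,0,0],[0,0,0],[0,0,0],[0,0,0]],"spin":[0,0,0,0]}'
```

```text
t: 30.82
tool_pos: [0.4345, 0.3077, 0.2209]
orientation: [-3.133, 0.229, 0.0]
force: [0.2, -0.4, -0.6]
opening: 0.0604
gripper_force: 0.0
t: 31.15
tool_pos: [0.4345, 0.3043, 0.2212]
orientation: [3.132, -0.234, 0.0]
force: [0.2, -1.1, -0.2]
opening: 0.0604
gripper_force: 0.0
```

```bash
python3 -m inch '{"travel":[[-0.001,-0.0045,0.01],[-0.001,-0.0045,0.03],[-0.001,-0.0045,0.055],[-0.001,-0.0045,0.08],[-0.001,-0.0045,0.095],[-0.001,-0.0045,0.102],[-0.001,-0.0045,0.105],[-0.001,-0.0045,0.105],[-0.001,-0.0045,0.105]],"spin":[0,0,0,0,0,0,0,0,0]}'
python3 -m inch '{"travel":[[0,0,0],[0,0,0],[0,0,0],[0,0,0],[0,0,0],[0,0,0]],"spin":[0,0,0,0,0,0]}' 1 25
python3 -m inch '{"travel":[[0,0,-0.005],[0,0,-0.015],[0,0,-0.035],[0,0,-0.055],[0,0,-0.075],[0,0,-0.085],[0,0,-0.09],[0,0,-0.09],[0,0,-0.09]],"spin":[0,0,0,0,0,0,0,0,0]}'
```

```text
t: 31.9
tool_pos: [0.4342, 0.3107, 0.1172]
orientation: [-3.132, 0.231, -0.002]
force: [0.6, -0.1, 0.7]
opening: 0.0606
gripper_force: 0.0
t: 32.4
tool_pos: [0.4337, 0.3106, 0.1165]
orientation: [-3.133, 0.231, -0.001]
force: [0.1, -1.3, 2.0]
opening: 0.0337
gripper_force: 25.0
t: 33.15
tool_pos: [0.4332, 0.3103, 0.2054]
orientation: [3.133, -0.231, -0.001]
force: [-0.4, 0.1, -1.7]
opening: 0.0335
gripper_force: 25.0
```

```bash
python3 -m inch '{"travel":[[0.008,0.013,0],[0.025,0.04,0],[0.046,0.075,0],[0.068,0.11,0],[0.092,0.15,0],[0.117,0.19,0],[0.141,0.23,0],[0.165,0.268,0],[0.187,0.303,0],[0.2,0.325,0]],"spin":[0,0,0,0,0,0,0,0,0,0]}'
python3 -m inch '{"travel":[[0,0,0],[0,0,0],[0,0,0],[0,0,0],[0,0,0],[0,0,0]],"spin":[0,0,0,0,0,0]}'
```

```text
t: 33.98
tool_pos: [0.5822, -0.0401, 0.2041]
orientation: [-3.133, 0.231, 0.004]
force: [1.2, 0.3, -1.9]
opening: 0.0339
gripper_force: 25.0
t: 34.48
tool_pos: [0.5825, -0.0369, 0.2061]
orientation: [-3.133, 0.228, 0.0]
force: [-0.1, 0.6, -2.6]
opening: 0.0334
gripper_force: 25.0
```

```bash
python3 -m inch '{"travel":[[0.002,0.0034,0.005],[0.002,0.0034,0.02],[0.002,0.0034,0.04],[0.002,0.0034,0.056],[0.002,0.0034,0.067],[0.002,0.0034,0.073],[0.002,0.0034,0.076],[0.002,0.0034,0.076],[0.002,0.0034,0.076],[0.002,0.0034,0.076]],"spin":[0,0,0,0,0,0,0,0,0,0]}'
```

```text
t: 35.32
tool_pos: [0.5851, -0.042, 0.1314]
orientation: [3.133, -0.231, 0.003]
force: [1.3, -0.6, -2.4]
opening: 0.0342
gripper_force: 25.0
```

```bash
python3 -m inch '{"travel":[[-0.001,-0.001,0.001],[-0.001,-0.001,0.002],[-0.001,-0.001,0.003],[-0.001,-0.001,0.004],[-0.001,-0.001,0.005],[-0.001,-0.001,0.0055],[-0.001,-0.001,0.0055]],"spin":[0,0,0,0,0,0,0]}'
```

```text
t: 35.9
tool_pos: [0.5841, -0.0409, 0.1256]
orientation: [3.133, -0.231, 0.003]
force: [0.9, -0.3, 4.5]
opening: 0.0335
gripper_force: 25.0
```

```bash
python3 -m inch '{"travel":[[0,0,0],[0,0,0],[0,0,0],[0,0,0],[0,0,0],[0,0,-0.01],[0,0,-0.03],[0,0,-0.05],[0,0,-0.075],[0,0,-0.09]],"spin":[0,0,0,0,0,0,0,0,0,0]}' 0.35
python3 -m inch '{"travel":[[-0.006,-0.015,0],[-0.018,-0.045,0],[-0.032,-0.08,0],[-0.048,-0.12,0],[-0.064,-0.16,0],[-0.08,-0.2,0],[-0.096,-0.24,0],[-0.112,-0.28,0],[-0.127,-0.315,0],[-0.137,-0.3405,0]],"spin":[0,0,0,0,0,0,0,0,0,0]}'
python3 -m inch '{"travel":[[0,0,0],[0,0,0],[0,0,0],[0,0,0],[0,0,0]],"spin":[0,0,0,0,0]}'
```

```text
t: 36.73
tool_pos: [0.5842, -0.0408, 0.2182]
orientation: [3.133, -0.231, 0.005]
force: [-0.4, 0.8, -0.4]
opening: 0.0602
gripper_force: 0.0
t: 37.57
tool_pos: [0.4965, 0.3193, 0.2157]
orientation: [-3.132, 0.229, -0.001]
force: [1.4, -0.9, 0.2]
opening: 0.0602
gripper_force: 0.0
t: 37.98
tool_pos: [0.4984, 0.3149, 0.2149]
orientation: [3.133, -0.234, 0.0]
force: [-0.7, -0.1, -0.2]
opening: 0.0603
gripper_force: 0.0
```

```bash
python3 -m inch '{"travel":[[0,-0.001,0.01],[0,-0.001,0.03],[0,-0.001,0.055],[0,-0.001,0.075],[0,-0.001,0.089],[0,-0.001,0.096],[0,-0.001,0.0985],[0,-0.001,0.0985],[0,-0.001,0.0985]],"spin":[0,0,0,0,0,0,0,0,0]}'
python3 -m inch '{"travel":[[0,0,0],[0,0,0],[0,0,0],[0,0,0],[0,0,0],[0,0,0]],"spin":[0,0,0,0,0,0]}' 1 25
python3 -m inch '{"travel":[[0,0,-0.005],[0,0,-0.015],[0,0,-0.035],[0,0,-0.055],[0,0,-0.075],[0,0,-0.085],[0,0,-0.09],[0,0,-0.09],[0,0,-0.09]],"spin":[0,0,0,0,0,0,0,0,0]}'
```

```text
t: 38.73
tool_pos: [0.4986, 0.3172, 0.1171]
orientation: [-3.132, 0.232, -0.002]
force: [0.3, 0.3, -0.2]
opening: 0.0606
gripper_force: 0.0
t: 39.23
tool_pos: [0.4981, 0.3173, 0.1165]
orientation: [-3.133, 0.231, -0.001]
force: [-0.4, -0.8, 1.1]
opening: 0.0338
gripper_force: 25.0
t: 39.98
tool_pos: [0.4977, 0.3171, 0.2055]
orientation: [3.133, -0.231, -0.001]
force: [-0.3, 0.1, -2.6]
opening: 0.0335
gripper_force: 25.0
```

```bash
python3 -m inch '{"travel":[[0.003,0.012,0],[0.01,0.04,0],[0.019,0.075,0],[0.028,0.11,0],[0.037,0.145,0],[0.046,0.18,0],[0.055,0.215,0],[0.063,0.245,0],[0.069,0.267,0],[0.0706,0.274,0]],"spin":[0,0,0,0,0,0,0,0,0,0]}'
python3 -m inch '{"travel":[[0,0,0],[0,0,0],[0,0,0],[0,0,0],[0,0,0],[0,0,0]],"spin":[0,0,0,0,0,0]}'
```

```text
t: 40.82
tool_pos: [0.5268, 0.0317, 0.2046]
orientation: [3.131, -0.236, -0.003]
force: [0.4, 0.8, -1.2]
opening: 0.0335
gripper_force: 25.0
t: 41.32
tool_pos: [0.5275, 0.0367, 0.2061]
orientation: [-3.133, 0.229, 0.0]
force: [0.5, -0.2, -1.1]
opening: 0.0335
gripper_force: 25.0
```

```bash
python3 -m inch '{"travel":[[0,0,0.005],[0,0,0.02],[0,0,0.04],[0,0,0.056],[0,0,0.067],[0,0,0.073],[0,0,0.076],[0,0,0.076],[0,0,0.076],[0,0,0.076]],"spin":[0,0,0,0,0,0,0,0,0,0]}'
```

```text
t: 42.15
tool_pos: [0.5284, 0.0358, 0.1313]
orientation: [-3.133, 0.231, -0.003]
force: [0.1, -0.4, -1.8]
opening: 0.0339
gripper_force: 25.0
```

```bash
python3 -m inch '{"travel":[[-0.001,0,0.001],[-0.001,0,0.002],[-0.001,0,0.003],[-0.001,0,0.004],[-0.001,0,0.005],[-0.001,0,0.0055],[-0.001,0,0.0055]],"spin":[0,0,0,0,0,0,0]}'
```

```text
t: 42.73
tool_pos: [0.5271, 0.0358, 0.1254]
orientation: [3.133, -0.231, 0.002]
force: [-1.9, -1.0, 4.5]
opening: 0.0339
gripper_force: 25.0
```

```bash
python3 -m inch '{"travel":[[0,0,0],[0,0,0],[0,0,0],[0,0,0],[0,0,0],[0,0,-0.01],[0,0,-0.03],[0,0,-0.05],[0,0,-0.075],[0,0,-0.09]],"spin":[0,0,0,0,0,0,0,0,0,0]}' 0.35
python3 -m inch '{"travel":[[0,-0.015,0],[-0.001,-0.045,0],[-0.001,-0.08,0],[-0.002,-0.115,0],[-0.003,-0.15,0],[-0.003,-0.185,0],[-0.004,-0.22,0],[-0.0046,-0.255,0],[-0.0046,-0.28,0],[-0.0046,-0.2925,0]],"spin":[0,0,0,0,0,0,0,0,0,0]}'
python3 -m inch '{"travel":[[0,0,0],[0,0,0],[0,0,0],[0,0,0],[0,0,0]],"spin":[0,0,0,0,0]}'
```

```text
t: 43.57
tool_pos: [0.5274, 0.0359, 0.2181]
orientation: [-3.133, 0.231, -0.005]
force: [0.5, -0.3, 1.0]
opening: 0.0606
gripper_force: 0.0
t: 44.4
tool_pos: [0.5646, 0.3292, 0.2152]
orientation: [-3.132, 0.227, -0.0]
force: [-0.1, -0.3, 0.1]
opening: 0.0602
gripper_force: 0.0
t: 44.82
tool_pos: [0.5653, 0.3245, 0.215]
orientation: [3.133, -0.234, 0.0]
force: [-0.3, 0.1, -0.2]
opening: 0.0601
gripper_force: 0.0
```

```bash
python3 -m inch '{"travel":[[0,-0.001,0.01],[0,-0.001,0.03],[0,-0.001,0.055],[0,-0.001,0.075],[0,-0.001,0.089],[0,-0.001,0.096],[0,-0.001,0.0985],[0,-0.001,0.0985],[0,-0.001,0.0985]],"spin":[0,0,0,0,0,0,0,0,0]}'
python3 -m inch '{"travel":[[0,0,0],[0,0,0],[0,0,0],[0,0,0],[0,0,0],[0,0,0]],"spin":[0,0,0,0,0,0]}' 1 25
python3 -m inch '{"travel":[[0,0,-0.005],[0,0,-0.015],[0,0,-0.035],[0,0,-0.055],[0,0,-0.075],[0,0,-0.085],[0,0,-0.09],[0,0,-0.09],[0,0,-0.09]],"spin":[0,0,0,0,0,0,0,0,0]}'
```

```text
t: 45.57
tool_pos: [0.5659, 0.3272, 0.1175]
orientation: [-3.132, 0.231, -0.003]
force: [0.1, -0.1, 0.7]
opening: 0.0604
gripper_force: 0.0
t: 46.07
tool_pos: [0.5653, 0.327, 0.1165]
orientation: [-3.133, 0.231, -0.001]
force: [1.0, 0.3, 2.2]
opening: 0.0339
gripper_force: 25.0
t: 46.82
tool_pos: [0.5648, 0.3268, 0.2054]
orientation: [3.133, -0.231, -0.001]
force: [-0.4, -0.0, -2.5]
opening: 0.0339
gripper_force: 25.0
```

```bash
python3 -m inch '{"travel":[[0.004,0.012,0],[0.013,0.04,0],[0.023,0.07,0],[0.034,0.105,0],[0.045,0.14,0],[0.055,0.17,0],[0.064,0.2,0],[0.07,0.217,0],[0.0724,0.2247,0],[0.0724,0.2247,0]],"spin":[0,0,0,0,0,0,0,0,0,0]}'
python3 -m inch '{"travel":[[0,0,0],[0,0,0],[0,0,0],[0,0,0],[0,0,0],[0,0,0]],"spin":[0,0,0,0,0,0]}'
```

```text
t: 47.65
tool_pos: [0.6033, 0.0916, 0.2049]
orientation: [3.132, -0.235, -0.003]
force: [-0.4, 0.8, -2.3]
opening: 0.0335
gripper_force: 25.0
t: 48.15
tool_pos: [0.6037, 0.0947, 0.2062]
orientation: [-3.133, 0.229, -0.0]
force: [0.1, -0.8, -1.9]
opening: 0.0334
gripper_force: 25.0
```

```bash
python3 -m inch '{"travel":[[-0.001,0,0.005],[-0.001,0,0.02],[-0.001,0,0.04],[-0.001,0,0.056],[-0.001,0,0.067],[-0.001,0,0.073],[-0.001,0,0.076],[-0.001,0,0.076],[-0.001,0,0.076],[-0.001,0,0.076]],"spin":[0,0,0,0,0,0,0,0,0,0]}'
python3 -m inch '{"travel":[[0,0,0.001],[0,0,0.002],[0,0,0.003],[0,0,0.004],[0,0,0.005],[0,0,0.0055],[0,0,0.0055]],"spin":[0,0,0,0,0,0,0]}'
```

```text
t: 48.98
tool_pos: [0.6036, 0.0942, 0.1315]
orientation: [-3.133, 0.231, -0.003]
force: [0.7, -0.1, -1.5]
opening: 0.0335
gripper_force: 25.0
t: 49.57
tool_pos: [0.6032, 0.0941, 0.1255]
orientation: [-3.133, 0.231, -0.002]
force: [-1.7, -1.3, 4.7]
opening: 0.0335
gripper_force: 25.0
```

Release, rise, then back away toward the robot for a final check.

```bash
python3 -m inch '{"travel":[[0,0,0],[0,0,0],[0,0,0],[0,0,0],[0,0,0],[0,0,-0.01],[0,0,-0.03],[0,0,-0.06],[0,0,-0.09],[0,0,-0.12]],"spin":[0,0,0,0,0,0,0,0,0,0]}' 0.35
python3 -m inch '{"travel":[[-0.01,-0.005,-0.01],[-0.03,-0.02,-0.02],[-0.06,-0.04,-0.03],[-0.09,-0.06,-0.03],[-0.12,-0.08,-0.03],[-0.14,-0.1,-0.03],[-0.16,-0.12,-0.03],[-0.17,-0.13,-0.03],[-0.17,-0.13,-0.03],[-0.17,-0.13,-0.03]],"spin":[0,0,0,0,0,0,0,0,0,0]}'
python3 - <<'E'
from h import *
print(st()['tool_pos'])
for c in('top','scene'):
    im,d,K,V=shot(c,c+'9.png'); np.savez(c+'.npz',im=im,d=d,K=K,V=V)
    P=cloud(d,K,V); H=cv2.cvtColor(im,cv2.COLOR_RGB2HSV).astype(int);x,y,z=P[...,0],P[...,1],P[...,2]
    S=(d>0)&(H[...,1]>120)&(H[...,2]>60)&(abs(x-.56)<.1)&(abs(y-.03)<.13)&(z>.13)&(z<.16);h=H[...,0]
    for n,g in(('red',(h<6)|(h>174)),('green',(h>50)&(h<85)),('blue',(h>100)&(h<125))):
        q=P[S&g]
        if len(q)>20: print(c,n,q.mean(0).round(4),cv2.minEnclosingCircle(q[:,:2].astype(np.float32)*1000))
    print([ (np.round(r['centre'],3),round(r['p'],2)) for r in models.look_for(c,'vial')[:1]])
E
```

```text
t: 50.4
tool_pos: [0.6025, 0.0942, 0.2465]
orientation: [-3.133, 0.231, 0.0]
force: [0.8, 0.2, 0.0]
opening: 0.0604
gripper_force: 0.0
t: 51.23
tool_pos: [0.4535, 0.2482, 0.2755]
orientation: [-3.133, 0.228, -0.002]
force: [0.2, -0.6, 0.9]
opening: 0.0604
gripper_force: 0.0
[0.45352294 0.24817526 0.27551039]
top red [0.6021 0.0936 0.1434] ((602.9871826171875, 93.94080352783203), 16.84160041809082)
top green [0.5256 0.0347 0.144 ] ((525.8043212890625, 35.04813766479492), 15.151571273803711)
top blue [ 0.5836 -0.041   0.1438] ((584.6100463867188, -40.8480110168457), 16.405683517456055)
[(array([ 0.491, -0.043,  0.05 ]), 0.58)]
scene red [0.6085 0.0969 0.1416] ((604.2221069335938, 94.05176544189453), 17.149580001831055)
scene green [0.5325 0.0382 0.1413] ((527.8951416015625, 35.616024017333984), 17.554983139038086)
scene blue [ 0.5902 -0.0377  0.1412] ((585.4755249023438, -41.47933578491211), 17.70258903503418)
[(array([ 0.498, -0.041,  0.034]), 0.71)]
```

View pics/scene9.png

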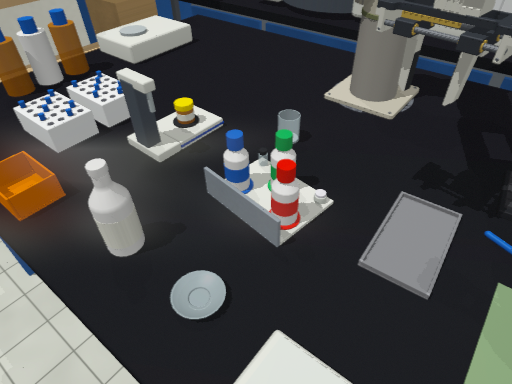

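View pics/top9.png

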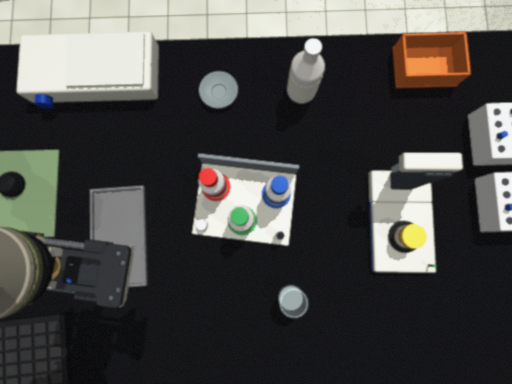

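Both views show all three bottles upright on their own discs, within about 1–2 mm of the centres. The jar is on the pad at (410,236) in the top view, the vial is untouched at (280,236), and the tray is empty.

```bash
python3 -c "
from plant import close_job
print(close_job())"
```

```text
the job is handed in; nothing more can be done
None
```

The job is handed in at about 51 s: the jar stands upright on the sampler pad, the three bottles are upright on their own discs, all within about 2 mm of centre by camera, and the vial was left alone.

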